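# Lock off the spindle sander and hold its collar on the shaft flats

## Robot

A 6-joint arm with a two-finger parallel gripper is mounted at the origin on the work surface. World frame = base frame: x ahead of the robot, y to its left, z up, the work surface at z = 0. Lengths are in m, angles in degrees, forces in N, time in s.
With the tool pointing down it reaches from about 0.375 to 0.9 m from the base axis. Payload 3.1 kg.
Tool frame: the origin (TCP) lies at the very end of the fingers, on their centre line; the grasp point (between the pads) lies 19 mm behind it; z points along the fingers, y is the line along which they close (so a half turn about z gives the same grasp; the last joint's range is limited). The gripper opens to 87 mm and grips with 3 to 60 N. Pads are 19 mm wide; open, the fingers measure 117 mm over their backs; the gripper's body (75 mm by 190 mm) begins 51 mm behind the grasp point.
Start: joints at [53.715, 30.224, 82.088, -0, 67.689, -10.227], TCP at [0.275, 0.561, 0.223] pointing down, gripper open.
Joint ranges: [-176.69, 176.69], [-43.24, 126.21], [12.49, 139.97], [-82, 262], [0, 151.66], [-163.58, 163.58]. Speed limits (degrees/s): [159.86, 159.86, 180, 180, 180, 180].

## Interface

Orientations are given as a 3x3 rotation matrix whose columns are the frame's x, y, z axes.
In Python, from rig import bot, imaging gives the robot as it stands.
- The arm moves only by the tool drive_tool, never from a script. Its argument "deltas" is text: rows parted by semicolons, each of 5 numbers parted by spaces: the finger opening in mm, from 0 to 87, then the shift along the world's x, y, z in mm, then the turn about the world's z in rad. In form: jaw dx dy dz twist; .... A call has 1 to 12 rows; each row is the pose to reach, as a shift and turn from the pose commanded when the call began; what a row does not reach only later rows make up. A row lasts 1/10 s, in which the tool goes at most 50 mm and 8.59 degrees, less where a joint would pass 70% of its speed; a pose out of reach is approached as far as the arm can. A call with a gripper value outside its range is refused whole. The fingers move at their own pace and stop on an object; the grip force is fixed at half the most. Time passes only in rows, so rows that repeat a pose let the fingers close. It gives the time, the measured TCP pose, the force, the opening and the grip force at its end, in the units of the state.
- bot.read_state(): the state, without advancing time (a new reading comes with each control period).
- imaging.capture(name): name is "side" or "top"; returns the picture (384x512x3 uint8, red, green, blue); there is no depth.
- imaging.camera_model(name): a dict with "fx", "fy", "cx", "cy" (pixels), "dist" ([k1, k2, p1, p2, k3] as OpenCV has them; the pictures are not rectified), "T" (4x4, takes a point from camera to world coordinates). Camera axes: x right, y down, z forward; pixel columns grow to the right and rows downward; lengths in m; the calibration is good to about 2 mm. A picture is of the moment at which its call begins. camera_model takes no time and is no camera call.
- bot.hand_in(): hands the job in; it is judged then, once.
The state is a dict: "time_s": time; "joint_positions": joint angles; "qvel": joint speeds; "tau": joint torques, N m; "position": TCP position; "tcp_rot": TCP orientation; "force": force on the tool from outside, world axes, zero at the start; "moment": the same for the moment, N m; "opening": opening from 0.0 (shut) to 1.0 (fully open); "grasp_force": force on a finger pad.
Only numpy, scipy, OpenCV 4.12 (cv2) and the standard library are available. Lean on these libraries where they do the work, as an engineer would, in place of code of your own. Each camera call takes 0.05 s, during which the arm holds its last target. There are 200 camera calls.

## Task

Before touching the spindle sander, lock it off: press the red knob on the yellow switch box down, turn it clockwise to its stop and let it spring back up. Then find the spindle's two flats by feel, turn the spindle so that a flat faces the sander's front (the red mark), and put the aluminium collar fully home over the flats against its spring, one set-screw facing the front. Finish while still gripping the collar and holding it down there, ready for me to tighten the screw, and leave everything else on the bench alone.

Things in the scene. Friction and masses are not known exactly. Their poses are not given: they have to be found in the camera images.
- machine: Spindle sander, fixed to the bench: green box 180 x 180 x 90 mm under an aluminium plate (top 100 mm above the bench). Origin at bench height on the spindle's axis, mid-box. x points from front to back: the front is its -x side, marked by a red line on the plate from the spindle to the front edge; z up.
- spindle_end (a point): Middle of the steel spindle's end, 147 mm up; machine's axes, does not turn. Spindle 20 mm across; from 117 mm up to the end, two opposite flats make it 12 mm thick (last 5 mm tapered, a lead-in). It turns all round (friction 0.1 N m) and stays. Its angle is not reported, flats start 0.4 rad or more off the front: pinch to feel thin or thick, or see the red line on its end, parallel to the flats.
- seat (a point): Point on the spindle's axis 117 mm above the bench, fixed to the machine, with the machine's axes: where the centre of the collar's underside is when the collar is fully home.
- spring_ring (a joint): Brass spring ring round the spindle, 34 mm across, 8 mm thick. 0: up, its top 125 mm above the bench; 0.008 (m): fully down, its top 117 mm above the bench. Its spring pushes up with 4 N when up and 9 N when fully down, so a collar that is let go rises again.
- collar: Loose aluminium collar, 44 mm across, 30 mm high, about 150 g, lying flat. Origin: centre of its underside, z up. Brass set-screws stick out 3 mm at +x and -x, 17 mm up; blue lines on top point to them. Bore 23 mm along y, with flats 15 mm apart facing along x to match the spindle's (1.5 mm play each side). Grip it across y. When home its top is level with the spindle's end.
- selector_grip (a point): Middle of the red grip bar of the switch's knob, 80 mm above the bench when up. The bar is 46 mm long along this point's x, 12 mm thick along y, 24 mm high (67 to 91 mm above the bench), on a red disc 48 mm across, over a yellow box 80 x 80 x 50 mm fixed to the bench.
- selector_press (a joint): How far the sprung red knob is pressed down: 0 up, 0.007 (m) fully down. Its spring needs 3 N to start and 7 N fully down; it comes up by itself when let go, except in mid-turn.
- selector (a joint): Turn of the red knob: 0 on, growing clockwise seen from above to 1.2 rad at the stop (locked off). A hidden tongue blocks it after about 0.1 rad unless the knob is pressed down at least 0.005 m; never force it.
- spacer: Bystander, to be left alone: black plastic ring, 44 mm across, 22 mm high, round 25 mm bore, no screws: a spare spacer, not the collar. Origin at its underside or middle.
- mallet: Bystander, to be left alone: dark wooden carver's mallet standing on its head, 88 mm across, 215 mm high. Origin at its underside or middle.
- spoon: Bystander, to be left alone: pale wooden spoon, 240 mm long, lying. Origin at its underside or middle.
- gouge: Bystander, to be left alone: carving gouge with wooden handle, 220 mm long, lying. Origin at its underside or middle.
- bowl: Bystander, to be left alone: pale wooden bowl, 130 mm across, 50 mm high. Origin at its underside or middle.
- drum: Bystander, to be left alone: rust-coloured sanding drum, 50 mm across, 110 mm high, standing. Origin at its underside or middle.
- blank: Bystander, to be left alone: pale wood blank, 70 x 160 x 35 mm, lying. Origin at its underside or middle.
Mind the look-alikes: they are no part of the job. Of the things like the part that bears selector_grip, leave any that is green or white; of the rest the smaller one is meant.

How it is judged:
By the outcome, as a careful person would: the job done as asked, in the order asked, and still so for the second after the job is handed in, while the arm keeps its last pose, push and grip.
It also fails if it takes over 72 s, if anything falls off the work surface, if the arm or the gripper's body presses on something with over 40 N, if the wrist force passes 120 N, or if a joint passes its speed limit or range.

## Working session

There is one attempt and no reset: what is moved stays moved. The work goes in short steps, Python scripts to look and compute and a tool call to move; the robot and the scene stay as the last step left them, time stands still between calls to the robot, and variables do not carry over. Pictures are saved under pics/ and viewed, at most 10 in all, crops included, and the job is handed in when it is done.

Besides the shell and the picture viewer there is one more tool, called after ">>>" as name(argument=value, ...) on one line, values as JSON. drive_tool: Moves the arm, as the interface text tells. Its arguments: {"type":"object","properties":{"deltas":{"type":"string"}},"required":["deltas"]}

```bash
ls; mkdir -p pics
cat > h.py <<'E'
import numpy as np,cv2
from rig import bot,imaging
def cam(n):
    m=imaging.camera_model(n);K=np.array([[m['fx'],0,m['cx']],[0,m['fy'],m['cy']],[0,0,1.]]);return K,np.array(m['dist'],float),np.array(m['T'])
def ray(n,uv):
    K,d,T=cam(n);p=cv2.undistortPoints(np.array(uv,float).reshape(-1,1,2),K,d)[:,0]
    return T[:3,3],np.c_[p,np.ones(len(p))]@T[:3,:3].T
def onz(n,uv,z):
    o,r=ray(n,uv);return o+r*((z-o[2])/r[:,2])[:,None]
def proj(n,P):
    K,d,T=cam(n);W=np.linalg.inv(T);return cv2.projectPoints(np.array(P,float).reshape(-1,3),cv2.Rodrigues(W[:3,:3])[0],W[:3,3],K,d)[0][:,0]
def save(n,f,crop=None,s=1):
    im=imaging.capture(n);np.save(f'pics/{f}.npy',im)
    wr(im,f,crop,s);return im
def wr(im,f,crop=None,s=1):
    if crop: im=im[crop[1]:crop[3],crop[0]:crop[2]]
    cv2.imwrite(f'pics/{f}.png',cv2.resize(im[:,:,::-1],None,fx=s,fy=s,interpolation=cv2.INTER_CUBIC))
def brief():
    s=bot.read_state();print(round(s['time_s'],2),np.round(s['position'],4),np.round(s['force'],1),round(s['opening']*87,1),s['grasp_force'],np.round(s['joint_positions'],1))
E
python3 - <<'E'
from h import *
save('top','t0',None,1.5);save('side','s0',None,1.5);brief()
for n in('top','side'):print(cam(n)[2].round(3).tolist(),cam(n)[0][0,0])
print(np.round(bot.read_state()['tcp_rot'],3))
E
```

```text
pics
0.1 [0.2741 0.5609 0.2217] [-0.7 -0.3 -0.4] 86.9 0.0 [ 53.7  30.3  82.1  -0.   67.7 -10.2]
[[-0.028, -0.984, 0.175, 0.361], [-1.0, 0.029, 0.001, 0.046], [-0.006, -0.175, -0.985, 1.314], [0.0, 0.0, 0.0, 1.0]] 396.67084121427735
[[0.942, -0.183, 0.282, 0.153], [-0.335, -0.553, 0.763, -1.065], [0.016, -0.813, -0.582, 0.97], [0.0, 0.0, 0.0, 1.0]] 407.35283783301435
[[-0.898  0.439 -0.001]
 [ 0.439  0.898 -0.002]
 [ 0.    -0.002 -1.   ]]
```

View pics/t0.png

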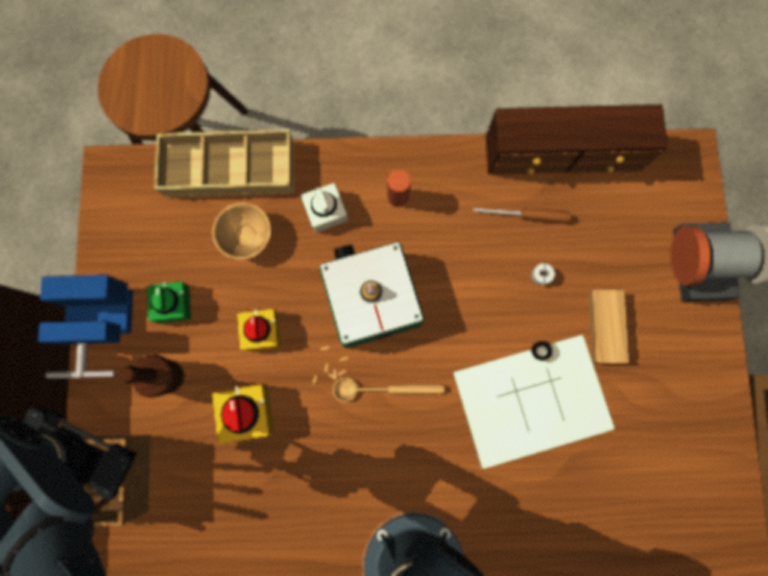

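View pics/s0.png

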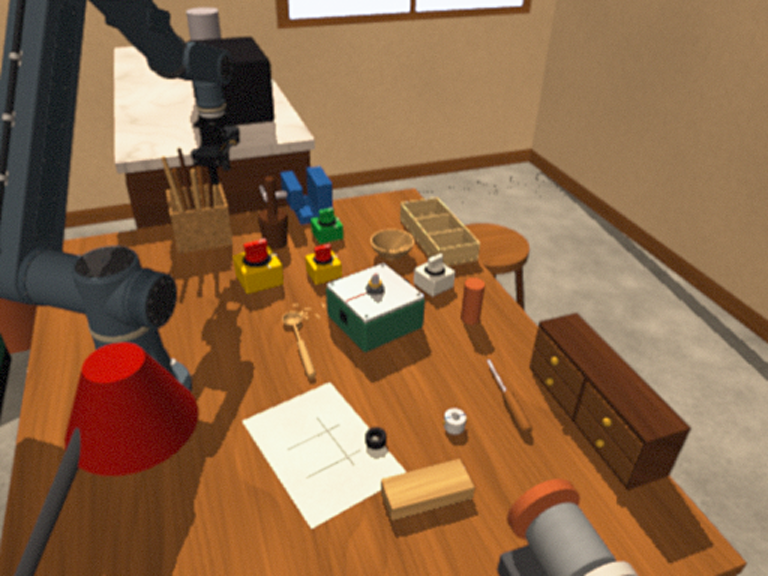

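Top view (1.5× px): the small yellow switch (the target) is at (257,328), the sander spindle at (371,290) with its red front line toward (380,330), and the collar at (543,273). The larger yellow switch at (240,412) and the green and white ones are decoys.

```bash
cat > m0.py <<'E'
from h import *
im=np.load('pics/t0.npy')
def crop(c,r=24,s=11): 
    a=im[c[1]-r:c[1]+r,c[0]-r:c[0]+r];return cv2.resize(a,(390,390),interpolation=cv2.INTER_CUBIC)
a=np.hstack([crop((171,219),16),crop((248,193),12)]);
wr(np.hstack([crop((171,219),18),crop((247,195),12)]),'c0')
b=np.load('pics/s0.npy')
hsv=cv2.cvtColor(im,cv2.COLOR_RGB2HSV)
def red(h):return ((h[...,0]<8)|(h[...,0]>172))&(h[...,1]>150)&(h[...,2]>70)
def box(m,x0,y0,x1,y1):
    k=np.zeros(m.shape,bool);k[y0:y1,x0:x1]=1;return m&k
def pts(m): y,x=np.nonzero(m);return np.c_[x,y].astype(float)
# yellow box top face
ye=(abs(hsv[...,0].astype(int)-26)<6)&(hsv[...,1]>170)&(hsv[...,2]>120)
r=box(red(hsv),155,200,190,238); y=box(ye|red(hsv),155,200,190,238)
rect=cv2.minAreaRect(pts(y).astype(np.float32));print('box',rect);
bp=cv2.boxPoints(rect);w=onz('top',bp,.05);print(w.round(4).tolist(),w.mean(0))
p=pts(r);print('red',len(p),p.mean(0),onz('top',p.mean(0),.07))
# machine red line
p=pts(box(red(hsv),240,198,262,225));w=onz('top',p,.1);c=w.mean(0);u=np.linalg.svd(w[:,:2]-c[:2])[2][0];print('line',len(p),c,np.degrees(np.arctan2(u[1],u[0])),w[:,:2].min(0),w[:,:2].max(0))
# plate
pl=box((hsv[...,1]<40)&(hsv[...,2]>130),205,150,290,235).astype(np.uint8)
pl=cv2.morphologyEx(pl,cv2.MORPH_CLOSE,np.ones((9,9)));n,l,st,ce=cv2.connectedComponentsWithStats(pl);i=1+st[1:,4].argmax()
rect=cv2.minAreaRect(pts(l==i).astype(np.float32));bp=cv2.boxPoints(rect);w=onz('top',bp,.1);print('plate',bp.tolist(),w.round(4).tolist(),w.mean(0));e=w[1]-w[0];print(np.linalg.norm(e),np.degrees(np.arctan2(e[1],e[0])))
# collar
k=box((hsv[...,1]<70)&(hsv[...,2]>110),348,168,376,198);p=pts(k);(cx,cy),R=cv2.minEnclosingCircle(p.astype(np.float32));print('collar',len(p),p.mean(0),(cx,cy),R,onz('top',p.mean(0),.028))
E
python3 m0.py
```

```text
box ((170.89111328125, 219.41090393066406), (25.273944854736328, 24.57741928100586), 84.2894058227539)
[[0.532, 0.3646, 0.05], [0.5377, 0.2857, 0.05], [0.4568, 0.2774, 0.05], [0.4511, 0.3554, 0.05]] [0.49440225 0.32076358 0.05      ]
red 177 [170.09039548 218.80225989] [[0.4940772  0.31891992 0.07      ]]Traceback (most recent call last):
  File "m0.py", line 20, in <module>
    p=pts(box(red(hsv),240,198,262,225));w=onz('top',p,.1);c=w.mean(0);u=np.linalg.svd(w[:,:2]-c[:2])[2][0];print('line',len(p),c,np.degrees(np.arctan2(u[1],u[0])),w[:,:2].min(0),w[:,:2].max(0))
                                           ~~~^^^^^^^^^^^^
  File "h.py", line 9, in onz
    o,r=ray(n,uv);return o+r*((z-o[2])/r[:,2])[:,None]
        ~~~^^^^^^
  File "h.py", line 6, in ray
    K,d,T=cam(n);p=cv2.undistortPoints(np.array(uv,float).reshape(-1,1,2),K,d)[:,0]
                   ~~~~~~~~~~~~~~~~~~~^^^^^^^^^^^^^^^^^^^^^^^^^^^^^^^^^^^^^^^^
cv2.error: OpenCV(4.12.0) /io/opencv/modules/calib3d/src/undistort.dispatch.cpp:347: error: (-215:Assertion failed) CV_IS_MAT(_src) && CV_IS_MAT(_dst) && (_src->rows == 1 || _src->cols == 1) && (_dst->rows == 1 || _dst->cols == 1) && _src->cols + _src->rows - 1 == _dst->rows + _dst->cols - 1 && (CV_MAT_TYPE(_src->type) == CV_32FC2 || CV_MAT_TYPE(_src->type) == CV_64FC2) && (CV_MAT_TYPE(_dst->type) == CV_32FC2 || CV_MAT_TYPE(_dst->type) == CV_64FC2) in function 'cvUndistortPointsInternal'
```

View pics/c0.png

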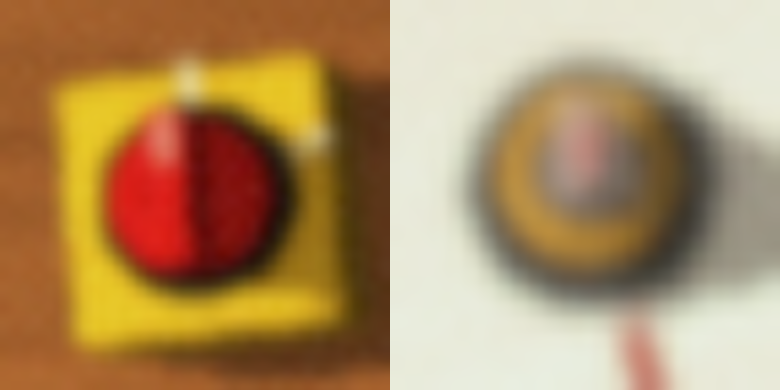

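```bash
python3 - <<'E'
s=open('m0.py').read()
s=s.replace("p=pts(box(red(hsv),240,198,262,225))","p=pts(box((im[...,0].astype(int)-im[...,1]>50),246,203,262,225))")
s=s.replace("(hsv[...,2]>110),348,168","(hsv[...,2]>90),348,168")
s+='''
wr(np.hstack([crop((362,182),14),cv2.resize(b[235:330,200:300],(390,390),interpolation=cv2.INTER_CUBIC)]),'c1')
d=im[186:202,240:256].astype(int);print((d[...,0]-(d[...,1]+d[...,2])//2))
'''
open('m0.py','w').write(s)
E
python3 m0.py
```

```text
box ((170.89111328125, 219.41090393066406), (25.273944854736328, 24.57741928100586), 84.2894058227539)
[[0.532, 0.3646, 0.05], [0.5377, 0.2857, 0.05], [0.4568, 0.2774, 0.05], [0.4511, 0.3554, 0.05]] [0.49440225 0.32076358 0.05      ]
red 177 [170.09039548 218.80225989] [[0.4940772  0.31891992 0.07      ]]
line 21 [0.50863114 0.06032958 0.1       ] -164.46071790031434 [0.486091   0.05417347] [0.52975996 0.06573796]
plate [[212.73583984375, 176.0754852294922], [266.62261962890625, 160.6792449951172], [281.7169494628906, 213.50941467285156], [227.83016967773438, 228.90565490722656]] [[0.6212, 0.1798, 0.1], [0.6657, 0.0097, 0.1], [0.4975, -0.0312, 0.1], [0.455, 0.1352, 0.1]] [0.5598395 0.0733733 0.1      ]
0.17582780320483507 -75.33381958727556
collar 153 [361.94117647 182.28104575] (362.0, 183.0) 7.280210018157959 [[ 0.60131804 -0.30470555  0.028     ]]
[[12 12 11 13 14 13 15 15 13 14 12 12 10 10  8  8]
 [11 12 13 15 19 27 28 27 26 21 16 10 10  9  9  8]
 [11 13 17 27 45 53 53 52 51 46 32 17 11 10 10 10]
 [11 15 26 51 64 58 51 53 58 64 56 30 14 11 11 11]
 [11 20 47 69 67 52 50 51 50 54 58 43 21 10 10 12]
 [13 32 66 75 56 45 52 55 42 35 45 46 28 11  9 13]
 [15 45 75 70 42 38 52 52 34 25 32 43 35 14  9 12]
 [17 51 80 67 37 31 42 44 27 21 30 44 36 15  8 11]
 [17 50 78 70 41 28 32 31 21 21 32 43 34 17  9 12]
 [14 39 72 76 58 36 27 25 24 30 39 43 31 12  8 11]
 [ 9 25 57 79 76 63 51 45 47 51 50 39 20  9  8 13]
 [10 14 39 65 82 81 77 74 73 68 55 34 14  8 10 14]
 [ 9  9 17 38 57 68 71 70 65 56 38 19  7  8 11 13]
 [ 9  9  8 14 25 36 42 41 34 25 14  8  7 11 14 13]
 [ 8  7  5 10  8 12 15 15 10 10 10  9 10 11 12 10]
 [ 6  7  8  8  8  8  6  9 11 15 20 14 10  8  6  6]]
```

View pics/c1.png

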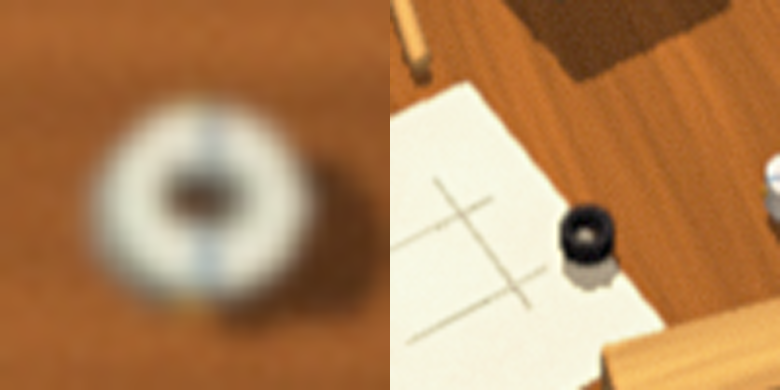

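The collar's blue lines run nearly vertical in the crop, (210,115) to (207,290), so its yaw is near 0. The spindle's red line is also near vertical, so the flats face about ±y.

Run:
```python
from h import *
c=lambda cx,cy,r,u,v:(cx-r+u/390*2*r-.5,cy-r+v/390*2*r-.5)
m=onz('top',[c(171,219,18,187,75),c(171,219,18,322,135)],.05);print('marks',m)
for q in m: d=q[:2]-[.4945,.3205];print(np.degrees(np.arctan2(d[1],d[0])))
print('spindle end proj',proj('top',[[.56,.0735,.147],[.56,.0735,.125]]),'ring',onz('top',[c(247,195,12,198,180)],.125), 'line',onz('top',[c(247,195,12,195,145)],.147))
im=np.load('pics/t0.npy').astype(int)[168:198,348:378];b=im[...,2]-im[...,0]
y,x=np.nonzero((b>0)&(im.sum(2)>250));w=b[y,x];print('blue',list(zip(x+348,y+168,w)))
print('collar',onz('top',[(362.2,181.5)],.03))
b=onz('top',np.c_[x+348,y+168],.03)
# bearing of blue pixels about collar centre
k=b[:,:2]-onz('top',[(362.2,181.5)],.03)[0,:2];print(np.degrees(np.arctan2(k[:,1],k[:,0])).round())
im=np.load('pics/t0.npy')
hs=cv2.cvtColor(im,cv2.COLOR_RGB2HSV);r=(((hs[...,0]<8)|(hs[...,0]>172))&(hs[...,1]>170)&(hs[...,2]>70));print('bigknob',onz('top',[(240/1.5,412/1.5)],.09),'mallet',onz('top',[(155/1.5,375/1.5)],.06))
# side red knob small
s=np.load('pics/s0.npy');hs=cv2.cvtColor(s,cv2.COLOR_RGB2HSV);r=(((hs[...,0]<8)|(hs[...,0]>172))&(hs[...,1]>170)&(hs[...,2]>60));y,x=np.nonzero(r[155:190,200:232]);print('side red',x.mean()+200,y.mean()+155,x.min()+200,x.max()+200,y.min()+155,y.max()+155,proj('side',[[.4945,.3205,.08],[.4945,.3205,.091]]))
```

```text
marks [[0.53296514 0.32470281 0.05      ]
 [0.51392278 0.28442332 0.05      ]]
6.235565880533512
-61.70309476359878
spindle end proj [[246.74905389 191.87449511]
 [246.95035698 193.08456372]] ring [[0.55850796 0.07434368 0.125     ]] line [[0.56138733 0.07420998 0.147     ]]
blue [(np.int64(362), np.int64(186), np.int64(1))]
collar [[ 0.6035396  -0.30521287  0.03      ]]
[173.]
bigknob [[0.32292607 0.3438781  0.09      ]] mallet [[0.40240271 0.53136626 0.06      ]]
side red 214.77 168.5 210 220 163 174 [[214.0963585  166.6011945 ]
 [213.99328173 164.31598992]]
```

>>> drive_tool(deltas="87 0 0 45 0; 87 30 -33 45 0.05; 60 60 -66 45 0.15; 50 95 -105 45 0.25; 45 130 -142 45 0.35; 45 165 -180 45 0.45; 45 195 -213 30 0.56; 45 220 -240 0 0.56; 45 220 -240 -40 0.56; 45 220 -240 -80 0.56; 45 220 -240 -80 0.56; 45 220 -240 -80 0.56")

```text
time_s: 1.3
position: [0.4942, 0.3214, 0.1423]
tcp_rot: [[-0.994, -0.105, -0.002], [-0.105, 0.994, -0.001], [0.002, -0.001, -1.0]]
force: [0.1, 1.0, 0.2]
opening: 0.515
grasp_force: 0.0
```

>>> drive_tool(deltas="45 0 -1 -30 0; 45 0 -1 -50 0; 45 0 -1 -62 0; 45 0 -1 -70 0; 45 0 -1 -70 0; 20 0 -1 -70 0; 8 0 -1 -70 0; 0 0 -1 -70 0; 0 0 -1 -70 0; 0 0 -1 -70 0; 0 0 -1 -70 0")

```text
time_s: 2.4
position: [0.4947, 0.3203, 0.0728]
tcp_rot: [[-0.995, -0.105, 0.0], [-0.105, 0.995, -0.0], [-0.0, -0.0, -1.0]]
force: [0.5, -0.3, 1.2]
opening: 0.134
grasp_force: 30.0
```

Run:
```python
from h import *
brief();print(bot.read_state()['moment'])
a=save('side','s1');b=save('top','t1')
p=np.hstack([cv2.resize(a[130:210,160:260],(400,320)),cv2.resize(b[170:250,130:230],(400,320))]);wr(p,'c2')
```

```text
2.4 [0.4947 0.3203 0.0728] [ 0.5 -0.3  1.2] 11.7 29.969671368598938 [ 22.1  39.2  94.1  -0.   46.7 -73.9]
[-0.15271689  0.00530728 -0.1187197 ]
```

View pics/c2.png

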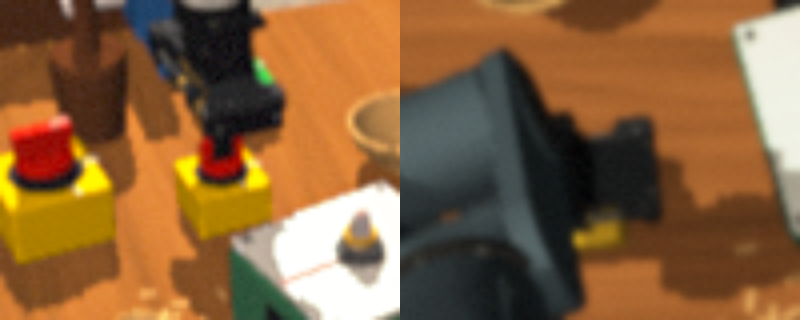

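The gripper holds the small knob's bar (left crop, at (220,150)) at an 11.7 mm opening. Next I press it down.

>>> drive_tool(deltas="0 0 0 -3 0; 0 0 0 -5 0; 0 0 0 -7 0; 0 0 0 -8 0; 0 0 0 -8 0; 0 0 0 -8 0")

```text
time_s: 3.1
position: [0.4948, 0.3204, 0.0657]
tcp_rot: [[-0.994, -0.105, 0.001], [-0.105, 0.994, -0.0], [-0.001, -0.0, -1.0]]
force: [-1.3, -2.2, 10.4]
opening: 0.136
grasp_force: 30.0
```

>>> drive_tool(deltas="0 0 0 0 -0.08; 0 0 0 0 -0.2; 0 0 0 0 -0.32; 0 0 0 0 -0.44; 0 0 0 0 -0.56; 0 0 0 0 -0.68; 0 0 0 0 -0.8; 0 0 0 0 -0.92; 0 0 0 0 -1.04; 0 0 0 0 -1.14; 0 0 0 0 -1.2; 0 0 0 0 -1.2")

```text
time_s: 4.3
position: [0.4961, 0.3222, 0.0657]
tcp_rot: [[-0.457, 0.889, 0.004], [0.889, 0.457, 0.003], [0.001, 0.005, -1.0]]
force: [-0.1, 2.8, 7.2]
opening: 0.133
grasp_force: 30.0
```

Run:
```python
from h import *
brief();s=bot.read_state();print(s['moment'],np.degrees(np.arctan2(s['tcp_rot'][1][1],s['tcp_rot'][0][1])))
```

```text
4.3 [0.4961 0.3222 0.0657] [-0.1  2.8  7.2] 11.6 29.97562050819397 [22.1 39.9 94.1  0.1 45.7 -5.1]
[0.41015014 0.12344467 0.02359105] 27.193853674979877
```

>>> drive_tool(deltas="0 0 0 0 -0.02; 0 0 0 0 -0.05; 0 0 0 0 -0.05; 0 0 0 0 -0.05")

```text
time_s: 4.7
position: [0.4961, 0.3222, 0.0658]
tcp_rot: [[-0.415, 0.91, 0.004], [0.91, 0.415, 0.003], [0.001, 0.005, -1.0]]
force: [-0.6, 2.4, 6.7]
opening: 0.136
grasp_force: 30.3
```

Run:
```python
from h import *
brief();s=bot.read_state();print(s['moment'],np.degrees(np.arctan2(s['tcp_rot'][1][1],s['tcp_rot'][0][1])))
```

```text
4.7 [0.4961 0.3222 0.0658] [-0.6  2.4  6.7] 11.8 30.261475145816803 [22.2 39.9 94.1  0.1 45.7 -2.4]
[0.47619082 0.10565314 0.50578836] 24.53887323403588
```

>>> drive_tool(deltas="0 0 0 2 0; 0 0 0 5 0; 0 0 0 8 0; 0 0 0 8 0; 30 0 0 8 0; 40 0 0 8 0; 40 0 0 8 0; 40 0 0 30 0; 40 0 0 70 0; 40 0 0 110 0; 40 0 0 150 0; 40 0 0 150 0")

```text
time_s: 5.9
position: [0.4973, 0.3213, 0.2199]
tcp_rot: [[-0.413, 0.911, 0.009], [0.911, 0.413, 0.003], [-0.001, 0.01, -1.0]]
force: [0.0, 0.1, 0.3]
opening: 0.459
grasp_force: 0.0
```

>>> drive_tool(deltas="40 8 -30 0 0.14; 40 16 -60 0 0.28; 40 24 -95 0 0.42; 40 34 -130 0 0.56; 40 44 -165 0 0.70; 40 53 -200 0 0.84; 40 60 -225 0 0.98; 40 64 -245 0 1.12; 40 64 -246 0 1.15; 40 64 -246 0 1.15; 40 64 -246 0 1.15")

```text
time_s: 7.0
position: [0.5574, 0.0744, 0.2135]
tcp_rot: [[-1.0, -0.004, -0.003], [-0.004, 1.0, 0.0], [0.003, 0.0, -1.0]]
force: [0.2, 0.1, 0.2]
opening: 0.458
grasp_force: 0.0
```

Run:
```python
from h import *
brief();s=bot.read_state();print(np.degrees(np.arctan2(s['tcp_rot'][1][1],s['tcp_rot'][0][1])))
a=save('side','s2');b=save('top','t2')
p=np.hstack([cv2.resize(a[140:240,180:305],(400,320)),cv2.resize(b[190:240,140:202],(400,320))]);wr(p,'c3')
```

```text
7.0 [0.5574 0.0744 0.2135] [0.2 0.1 0.2] 39.9 0.0 [ -3.8  26.1  91.7  -0.   62.4 -94. ]
90.22770593212005
```

View pics/c3.png

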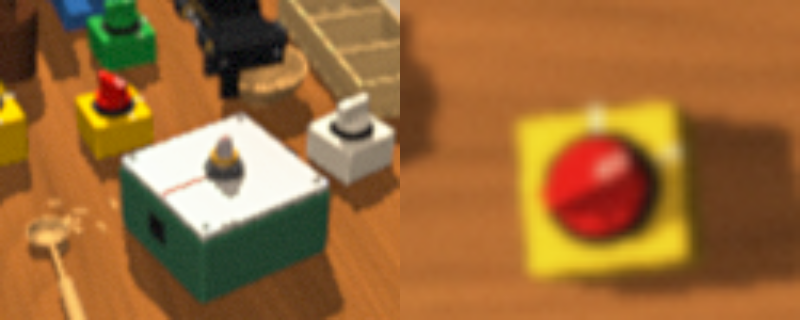

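The knob has turned to the off mark and is back up: in the right crop, the bar points from (560,215) to (660,150). Next I pinch the spindle.

>>> drive_tool(deltas="40 2 0 -30 0; 40 2 0 -60 0; 40 2 0 -75 0; 40 2 0 -83 0; 40 2 0 -83 0; 20 2 0 -83 0; 10 2 0 -83 0; 0 2 0 -83 0; 0 2 0 -83 0; 0 2 0 -83 0; 0 2 0 -83 0")

```text
time_s: 8.2
position: [0.5608, 0.0739, 0.1321]
tcp_rot: [[-1.0, -0.005, 0.001], [-0.005, 1.0, -0.001], [-0.001, -0.001, -1.0]]
force: [-0.5, -2.5, 3.5]
opening: 0.134
grasp_force: 30.0
```

Run:
```python
from h import *
brief();s=bot.read_state();print(s['moment'],np.degrees(np.arctan2(s['tcp_rot'][1][1],s['tcp_rot'][0][1])))
```

```text
8.2 [0.5608 0.0739 0.1321] [-0.5 -2.5  3.5] 11.6 30.000925722538252 [ -3.8  32.6  95.5  -0.1  51.8 -94. ]
[-0.38124049  0.10049567 -0.12972145] 90.29977977712424
```

>>> drive_tool(deltas="0 0 0 0 -0.12; 0 0 0 0 -0.24; 0 0 0 0 -0.36; 0 0 0 0 -0.48; 0 0 0 0 -0.6; 0 0 0 0 -0.72; 0 0 0 0 -0.84; 0 0 0 0 -0.96; 0 0 0 0 -1.08; 0 0 0 0 -1.2; 0 0 0 0 -1.314; 0 0 0 0 -1.314")

```text
time_s: 9.4
position: [0.5618, 0.0751, 0.1322]
tcp_rot: [[-0.259, 0.966, 0.003], [0.966, 0.259, 0.001], [0.0, 0.003, -1.0]]
force: [1.8, 1.7, 2.8]
opening: 0.135
grasp_force: 30.0
```

Run:
```python
from h import *
brief();s=bot.read_state();print(s['moment'],np.degrees(np.arctan2(s['tcp_rot'][1][1],s['tcp_rot'][0][1])))
```

```text
9.4 [0.5618 0.0751 0.1322] [1.8 1.7 2.8] 11.8 30.00896859257888 [ -3.7  32.7  95.5   0.1  51.7 -18.8]
[ 0.29862937 -0.24914928 -0.02972472] 14.994772955299151
```

>>> drive_tool(deltas="20 0 0 0 0; 40 0 0 0 0; 45 0 0 0 0; 50 0 0 30 0; 60 0 0 70 0; 70 0 -40 95 -0.1; 70 0 -85 95 -0.2; 70 0 -130 95 -0.3; 70 0 -150 95 -0.3; 70 0 -150 95 -0.3")

```text
time_s: 10.4
position: [0.5603, -0.0787, 0.2263]
tcp_rot: [[0.042, 0.999, -0.0], [0.999, -0.042, -0.001], [-0.001, -0.0, -1.0]]
force: [-0.2, 0.2, 0.5]
opening: 0.795
grasp_force: 0.0
```

Run:
```python
from h import *
brief()
a=save('side','s3');b=save('top','t3')
Z=lambda im,x,y,r:cv2.resize(im[y-r:y+r,x-r:x+r],(260,260),interpolation=cv2.INTER_CUBIC)
wr(np.hstack([Z(a,303,281,12),Z(b,362,182,12),Z(b,247,192,10)]),'c4')
```

```text
10.4 [ 0.5603 -0.0787  0.2263] [-0.2  0.2  0.5] 69.1 0.0 [-19.3  25.4  90.5  -0.1  64.1 -16.9]
```

View pics/c4.png

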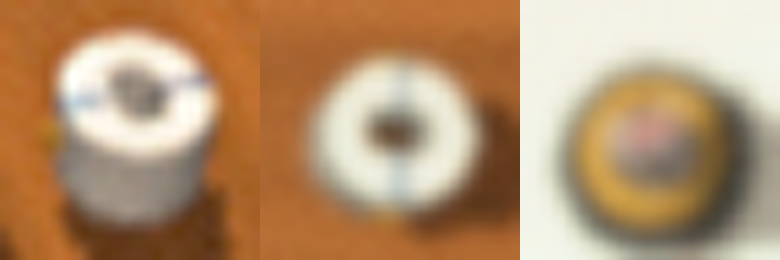

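The spindle's red line is now horizontal, at (645,140) in the right crop, across the front line. The collar's blue lines run (80,102)–(195,80) in the side crop and (402,75)–(398,185) in the top crop.

Run:
```python
from h import *
f=24/260
for n,o,P in(('side',(291,269),[(80,102),(195,80)]),('top',(350,170),[(142,75),(138,185)])):
    w=onz(n,[(o[0]+u*f-.5,o[1]+v*f-.5) for u,v in P],.03);d=w[1]-w[0];print(n,w,w.mean(0),np.degrees(np.arctan2(d[1],d[0])))
# refined: white-body outline of the top face in the side view, and blueness-weighted yaw in the top view
for n,(x0,y0,x1,y1) in(('top',(350,170,376,196)),('side',(290,268,316,296))):
    im=np.load(f'pics/{"t3" if n=="top" else "s3"}.npy').astype(float)[y0:y1,x0:x1]
    b=im[...,2]-im[...,0];m=(im.min(2)>95);y,x=np.nonzero(m);W=np.clip(b[y,x]+8,0,None)
    w=onz(n,np.c_[x+x0,y+y0],.03)[:,:2];c=np.average(w,axis=0,weights=W);C=np.cov((w-c).T,aweights=W+1e-9);e,v=np.linalg.eigh(C);print(n,W.sum(),c,e,np.degrees(np.arctan2(v[1,1],v[0,1])))
```

```text
side [[ 0.58864863 -0.30332037  0.03      ]
 [ 0.62333199 -0.30632876  0.03      ]] [ 0.60599031 -0.30482456  0.03      ] -4.957342875426323
top [[ 0.62057344 -0.30785297  0.03      ]
 [ 0.58654147 -0.30405952  0.03      ]] [ 0.60355746 -0.30595625  0.03      ] 173.63964723682034
top 27.0 [ 0.5872264  -0.30430222] [2.94591374e-06 5.71525221e-06] -175.35703496095917
side 90.0 [ 0.5893971  -0.30312199] [4.24148665e-06 3.71283124e-05] 174.842689258595
```

>>> drive_tool(deltas="70 5 -30 0 -0.14; 70 10 -60 0 -0.28; 70 15 -90 0 -0.42; 70 20 -120 0 -0.56; 70 25 -145 0 -0.7; 70 30 -170 0 -0.84; 70 34 -195 0 -0.98; 70 38 -220 0 -1.12; 70 42 -228 -30 -1.26; 70 44 -228 -60 -1.4; 70 45 -228 -90 -1.54; 70 45 -228 -120 -1.627")

```text
time_s: 11.7
position: [0.6059, -0.3015, 0.1051]
tcp_rot: [[0.995, -0.096, -0.001], [-0.096, -0.995, 0.001], [-0.001, -0.001, -1.0]]
force: [0.2, 0.3, -0.7]
opening: 0.806
grasp_force: 0.0
```

>>> drive_tool(deltas="70 0 0 0 0; 70 0 0 0 0; 70 0 0 0 0")

```text
time_s: 12.0
position: [0.6069, -0.3035, 0.1084]
tcp_rot: [[0.996, -0.092, 0.003], [-0.092, -0.996, -0.002], [0.003, 0.002, -1.0]]
force: [0.1, -0.6, 0.1]
opening: 0.806
grasp_force: 0.0
```

Run:
```python
from h import *
brief();s=bot.read_state();print(s['moment'],np.degrees(np.arctan2(s['tcp_rot'][1][1],s['tcp_rot'][0][1])))
```

```text
12.0 [ 0.6069 -0.3035  0.1084] [ 0.1 -0.6  0.1] 70.1 0.0 [-36.   41.7  79.2   0.   58.9  59.3]
[-0.08253093  0.20026705  0.00104355] -95.25786477297434
```

>>> drive_tool(deltas="70 -2 -1 -40 0; 70 -2 -1 -75 0; 70 -2 -1 -90 0; 70 -2 -1 -97 0; 70 -2 -1 -97 0; 55 -2 -1 -98 0; 45 -2 -1 -98 0; 35 -2 -1 -98 0; 30 -2 -1 -98 0; 30 -2 -1 -98 0; 30 -2 -1 -98 0")

```text
time_s: 13.1
position: [0.604, -0.3052, 0.0095]
tcp_rot: [[0.996, -0.094, 0.001], [-0.094, -0.996, -0.001], [0.001, 0.001, -1.0]]
force: [-0.3, -1.1, 5.2]
opening: 0.502
grasp_force: 30.0
```

Run:
```python
from h import *
brief();s=bot.read_state();print(s['moment'],np.degrees(np.arctan2(s['tcp_rot'][1][1],s['tcp_rot'][0][1])))
```

```text
13.1 [ 0.604  -0.3052  0.0095] [-0.3 -1.1  5.2] 43.6 30.00074654817581 [-36.2  49.3  81.6  -0.   49.   59.2]
[-0.23747243  0.27031385 -0.00187509] -95.38546269226856
```

>>> drive_tool(deltas="30 0 0 40 0; 30 0 0 85 0; 30 0 0 130 0; 30 0 0 175 0; 30 -4 35 190 0.03; 30 -9 80 190 0.07; 30 -14 125 190 0.12; 30 -19 170 190 0.16; 30 -24 215 190 0.2; 30 -29 260 190 0.24; 30 -33 300 190 0.28; 30 -37 330 190 0.33")

```text
time_s: 14.3
position: [0.5649, 0.0284, 0.1978]
tcp_rot: [[0.972, 0.237, -0.002], [0.237, -0.972, 0.001], [-0.002, -0.002, -1.0]]
force: [0.7, -0.1, -1.4]
opening: 0.503
grasp_force: 30.0
```

>>> drive_tool(deltas="30 -2 20 0 0.01; 30 -4 35 0 0.026; 30 -5 45 0 0.026; 30 -5 49 0 0.026; 30 -5 49 0 0.026; 30 -5 49 0 0.026; 30 -5 49 0 0.026")

```text
time_s: 15.0
position: [0.5618, 0.0735, 0.1985]
tcp_rot: [[0.966, 0.258, 0.0], [0.258, -0.966, -0.0], [0.0, 0.0, -1.0]]
force: [0.3, 0.1, -2.2]
opening: 0.497
grasp_force: 30.0
```

Run:
```python
from h import *
brief();s=bot.read_state();print(s['moment'],np.degrees(np.arctan2(s['tcp_rot'][1][1],s['tcp_rot'][0][1])))
a=save('side','s4');b=save('top','t4')
u=proj('side',[[.562,.074,.15]])[0];print(u)
x,y=int(u[0]),int(u[1])
Z=lambda im,x,y,r:cv2.resize(im[y-r:y+r,x-r:x+r],(400,400),interpolation=cv2.INTER_CUBIC)
wr(np.hstack([Z(a,x,y,30),Z(b,247,192,40)]),'c5')
```

```text
15.0 [0.5618 0.0735 0.1985] [ 0.3  0.1 -2.2] 43.2 29.997810423374176 [-3.8 27.4 92.1 -0.  60.5 71.2]
[-0.05774332  0.21168425  0.00907832] -75.0751657137843
[249.66354852 181.63443083]
```

View pics/c5.png

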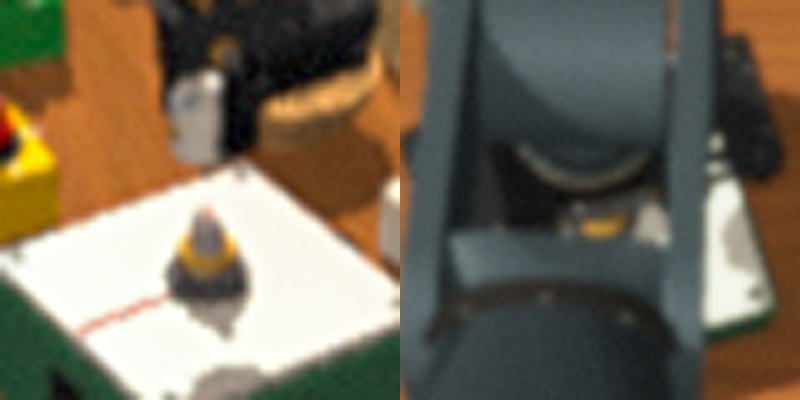

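The collar is held above the spindle, at (195,115) in the side crop, with the spindle tip below at (207,215). I descend and watch the force.

>>> drive_tool(deltas="30 0 0 -20 0; 30 0 0 -35 0; 30 0 0 -40 0; 30 0 0 -43 0; 30 0 0 -46 0; 30 0 0 -48 0; 30 0 0 -48 0")

```text
time_s: 15.8
position: [0.5617, 0.0744, 0.1508]
tcp_rot: [[0.966, 0.259, 0.0], [0.259, -0.966, -0.0], [0.0, 0.0, -1.0]]
force: [-0.9, -0.3, -1.5]
opening: 0.504
grasp_force: 30.0
```

Run:
```python
from h import *
brief();s=bot.read_state();print(s['moment'],np.degrees(np.arctan2(s['tcp_rot'][1][1],s['tcp_rot'][0][1])))
```

```text
15.8 [0.5617 0.0744 0.1508] [-0.9 -0.3 -1.5] 43.9 29.997919499874115 [-3.7 31.1 94.6  0.  54.3 71.2]
[-0.10254509  0.16542371  0.03042183] -74.99711730915138
```

>>> drive_tool(deltas="30 0 0 -4 0; 30 0 0 -8 0; 30 0 0 -12 0; 30 0 0 -16 0; 30 0 0 -16 0")

```text
time_s: 16.3
position: [0.5615, 0.0745, 0.1344]
tcp_rot: [[0.966, 0.259, -0.0], [0.259, -0.966, 0.0], [-0.0, -0.0, -1.0]]
force: [-1.3, 0.1, 2.1]
opening: 0.501
grasp_force: 30.0
```

>>> drive_tool(deltas="30 0 0 -3 0; 30 0 0 -6 0; 30 0 0 -8 0; 30 0 0 -9 0; 30 0 0 -9 0; 30 0 0 -9 0")

```text
time_s: 16.9
position: [0.5616, 0.0745, 0.1264]
tcp_rot: [[0.966, 0.259, 0.001], [0.259, -0.966, -0.0], [0.001, 0.0, -1.0]]
force: [-2.7, -0.4, 7.3]
opening: 0.506
grasp_force: 30.0
```

Run:
```python
from h import *
brief();s=bot.read_state();print(s['moment'],np.degrees(np.arctan2(s['tcp_rot'][1][1],s['tcp_rot'][0][1])))
```

```text
16.9 [0.5616 0.0745 0.1264] [-2.7 -0.4  7.3] 44.0 30.00294953584671 [-3.7 33.2 95.7 -0.  51.1 71.3]
[-0.08412949  0.5346146   0.01858537] -74.99348113828111
```

>>> drive_tool(deltas="30 0 0 -1 0; 30 0 0 -2 0; 30 0 0 -2 0; 30 0 0 -2 0; 30 0 0 -2 0")

```text
time_s: 17.4
position: [0.5618, 0.0745, 0.1263]
tcp_rot: [[0.966, 0.259, 0.002], [0.259, -0.966, -0.0], [0.002, 0.001, -1.0]]
force: [-5.2, 0.5, 18.1]
opening: 0.5
grasp_force: 30.0
```

Run:
```python
from h import *
brief();s=bot.read_state();print(s['moment'])
a=save('side','s5')
wr(cv2.resize(a[150:240,190:310],(800,600),interpolation=cv2.INTER_CUBIC),'c6')
```

```text
17.4 [0.5618 0.0745 0.1263] [-5.2  0.5 18.1] 43.5 30.01067563891411 [-3.7 33.2 95.7 -0.  51.  71.3]
[-0.09135823  1.0465278  -0.05831429]
```

View pics/c6.png

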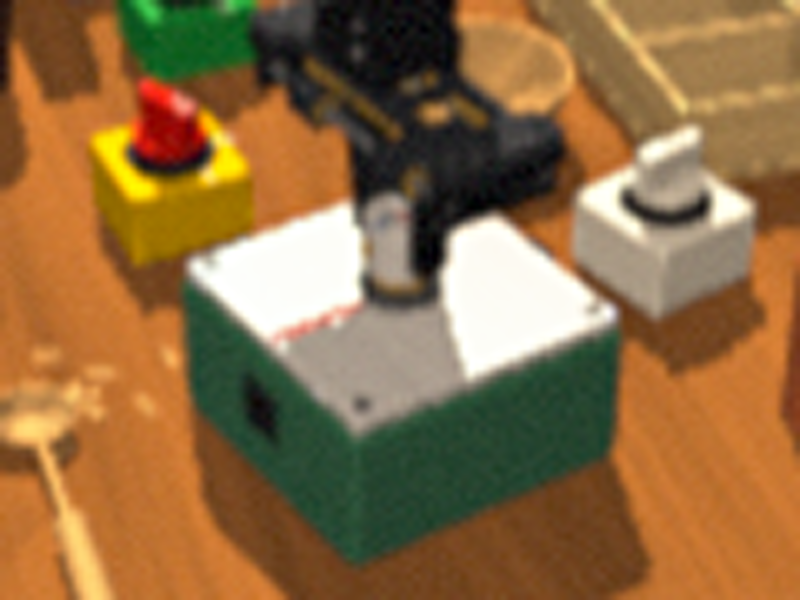

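The collar is fully home, on a hard stop at TCP 126.3 mm (18 N). Its set-screw at (368,250) faces the red line, and the knob is up at off.

```bash
python3 -c "
from rig import bot
print(bot.hand_in())"
```

```text
the job is handed in; nothing more can be done
None
```

The job is handed in: the switch is locked off with its knob back up, a spindle flat faces the front, and the arm is gripping the collar and holding it fully home with a set-screw facing the front.

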